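# Free a seized register pin in the lithography studio

### The job

The pin with the red handle has seized in its grey register block. Work it loose by twisting it back and forth, at least 20 degrees to each side (anticlockwise, then clockwise, as seen from above), while pulling it gently upwards, a few millimetres with each twist, so that the block stays down on its dowels; then draw the pin out and stand it, foot first, in the copper soaking pot and let go. Leave the pin with the green handle alone.

Things in the scene. Friction and masses are not known exactly. Their poses are not given: they have to be found in the camera images.
- red_pin (a point): Centre of the seized pin's red handle: an upright bar 50 long (x) x 14 thick (y) x 34 high (z). Below it a steel shank, diameter 18, on the same vertical axis; the foot is 92 mm below this point. 150 g. Starts 100 mm above the table, along the block's x within 6 degrees. Grip it at its centre across the thickness with about 45 N: turning takes 0.2 to 0.3 N m.
- red_bore (a point): Mouth of the red pin's vertical bore in the block's top, same axes as the block. The bore is 52 mm deep. Only its lowest 10 mm grip the pin: risen 12 mm it slides freely, at 52 mm its foot clears the top. Pulled straight it holds with 20 to 30 N; while it turns, a few newtons are enough if it rises 4 mm or less for each 60 degrees turned.
- red_block (a point): Centre of the top of the grey block (110 along x, 70 wide, 52 high, 1.6 kg) that holds the red pin; 60 mm above the table when down. The bore lies 25 mm from here towards -x. The block cannot turn or shift sideways, but only rests on dowels on a fixed base plate (130 x 85 x 8): a steady pull above 15 N lifts it; lifted slightly, it sinks back as the pin turns.
- pot_floor (a point): Centre of the inside floor of the open copper pot, 5 mm above the table. Round, outer diameter 68, inner 62, rim 50 mm above the table; loose, 0.5 kg.
- green_pin (a point): Centre of the green handle of the other pin, the same in shape (its top 117 mm above the table), in an identical block of its own. It must stay where it is.
There are look-alikes about, which are no part of the job. Leave any white look-alike of the part that bears red_pin alone.

How it is judged:
On the way, in this order (a step that is already met when the one before it is completed fails the run):
1. the red pin, still in its bore, is turned anticlockwise by more than 13 degrees from the block's x axis (y of red_block in the frame of red_pin below -0.0055 m and z of red_pin in the frame of red_block below 0.088 m), for 0.02 s.
2. then, still in its bore, it is turned clockwise by more than 13 degrees from the block's x axis (y of red_block in the frame of red_pin above 0.0055 m and z of red_pin in the frame of red_block below 0.088 m), for 0.02 s.
3. the red pin is drawn right out of its block (z of red_pin in the frame of red_block above 0.094 m), for 0.1 s.
At the end, for the whole second after the job is handed in: The red pin stands foot down in the pot (leaning on the rim, up to 45 degrees, is fine), let go; the pot stands upright on the table; the red block is down on its base plate (within 4 mm); the green pin is within 10 mm of where it was (horizontal distance between red_pin and pot_floor below 0.055 m and z of red_pin in the frame of pot_floor between 0.055 and 0.105 m and angle between red_pin's own z axis and vertical below 0.8 rad and angle between pot_floor's own z axis and vertical below 0.1 rad and height (world z) of pot_floor below 0.015 m and height (world z) of red_block below 0.064 m and distance of green_pin from where it was at the start of the episode below 0.01 m); the robot touches nothing.
It fails at once if the red block is lifted more than 12 mm off its base plate (height (world z) of red_block above 0.072 m).
It fails at once if the green pin is moved more than 10 mm (distance of green_pin from where it was at the start of the episode above 0.01 m).
It fails at once if the pot is knocked over (angle between pot_floor's own z axis and vertical above 0.6 rad).
It also fails if it takes over 58 s, if anything falls off the work surface, if the arm or the gripper's body presses on something with over 40 N, if the wrist force passes 120 N, or if a joint passes its speed limit or range.

### The arm

A 6-joint arm with a two-finger parallel gripper is mounted at the origin on the work surface. World frame = base frame: x ahead of the robot, y to its left, z up, the work surface at z = 0. Lengths are in m, angles in rad, forces in N, time in s.
With the tool pointing down it reaches from about 0.35 to 0.775 m from the base axis. Payload 5.5 kg.
Tool frame: the origin (TCP) lies at the very end of the fingers, on their centre line; the grasp point (between the pads) lies 19 mm behind it; z points along the fingers, y is the line along which they close (so a half turn about z gives the same grasp; the last joint's range is limited). The gripper opens to 85 mm and grips with 20 to 120 N. Pads are 22 mm wide; open, the fingers measure 114 mm over their backs; the gripper's body (76 mm by 85 mm) begins 54 mm behind the grasp point. The pads swing forward as they close: fully open they stand 13 mm farther back than shut.
Start: joints at [-1.415, 0.313, 0.046, 1.304, 0, 1.431], TCP at [0.168, -0.55, 0.231] pointing down, gripper open.
Joint ranges: [-2.76, 2.76], [-0.86, 1.69], [-1.03, 1.26], [-2.2, 2.34], [-1.47, 1.5], [-3.14, 3.14]. Speed limits (rad/s): [2.57, 2.57, 3.14, 3.14, 3.14, 3.14].

### API

Orientations are given as a unit quaternion [w, x, y, z].
In Python, from workcell import env gives the robot as it stands. The module is installed in compiled form; this text tells all that it offers.
- The arm moves only by the tool jog_arm, never from a script. Its arguments are lists of equal length, an entry for each row: "gripper": the opening, from 0 (shut) to 1 (fully open); "offset": the shift along the world's x, y, z in cm, a list of three; "twist": the turn about the world's z in degrees. In form: {"gripper": [gripper, ...], "offset": [[dx, dy, dz], ...], "twist": [twist, ...]}. A call has exactly 8 rows; each row is the pose to reach, as a shift and turn from the pose commanded when the call began; what a row does not reach only later rows make up. A row lasts 1/8 s, in which the tool goes at most 62.5 mm and 10.7 degrees, less where a joint would pass 70% of its speed; a pose out of reach is approached as far as the arm can. A call with a gripper value outside its range is refused whole. The fingers move at their own pace and stop on an object; "squeeze" is the grip in N (left out, the last holds). Time passes only in rows, so rows that repeat a pose let the fingers close, or fill a call up. It gives the time, the measured TCP pose, the force, the opening and the grip force at its end, in the units of the state.
- env.get_state(): the state, without advancing time (a new reading comes with each control period).
- env.read_camera(name): name is "side" or "top"; returns a dict with "image" (420x560x3 uint8, red, green, blue), "z_map" (420x560 float32, m along the optical axis (not along the pixel's ray), 0 where there is no reading), "fovy" (degrees; the focal length in pixels is half the picture's height over the tangent of half this angle, whatever the lens; pixels are square), "cx", "cy" (the principal point, pixels), "distortion" ([k1, k2, p1, p2, k3] as OpenCV has them; the pictures are not rectified), "cam_to_world" (4x4, takes a point from camera to world coordinates). Camera axes: x right, y up, looking along -z (the intrinsics and any distortion apply to the point x, -y, -z); pixel columns grow to the right and rows downward; lengths in m; the calibration is good to about 2 mm. A picture is of the moment at which its call begins.
- env.hand_in(): hands the job in; it is judged then, once.
The state is a dict: "clock": time; "joint_pos": joint angles; "qvel": joint speeds; "tau": joint torques, N m; "tcp_pos": TCP position; "orientation": TCP orientation; "wrist_force": force on the tool from outside, world axes, zero at the start; "ft_torque": the same for the moment, N m; "finger_gap": finger opening in m; "grip_force": force on a finger pad.
Only numpy, scipy, OpenCV 4.12 (cv2) and the standard library are available. Lean on these libraries where they do the work, as an engineer would, in place of code of your own. Each camera call takes 0.05 s, during which the arm holds its last target. There are 200 camera calls.

## Working session

There is one attempt and no reset: what is moved stays moved. The work goes in short steps, Python scripts to look and compute and a tool call to move; the robot and the scene stay as the last step left them, time stands still between calls to the robot, and variables do not carry over. Pictures are saved under pics/ and viewed, at most 10 in all, crops included, and the job is handed in when it is done.

Besides the shell and the picture viewer there is one more tool, called after ">>>" as name(argument=value, ...) on one line, values as JSON. jog_arm: Moves the arm, as the interface text tells. Its arguments: {"type":"object","properties":{"gripper":{"type":"array"},"offset":{"type":"array"},"twist":{"type":"array"},"squeeze":{"type":"number"}},"required":["gripper","offset","twist"]}

```bash
mkdir -p pics; cat > h.py <<'E'
import numpy as np, cv2
from workcell import env
def cam(n):
    return env.read_camera(n)
def K(c):
    h=c["image"].shape[0]; f=h/2/np.tan(np.radians(c["fovy"])/2)
    return np.array([[f,0,c["cx"]],[0,f,c["cy"]],[0,0,1]])
def rays(c,px):
    u=cv2.undistortPoints(np.array(px,float).reshape(-1,1,2),K(c),np.array(c["distortion"],float)).reshape(-1,2)
    d=np.c_[u[:,0],-u[:,1],-np.ones(len(u))]
    T=np.array(c["cam_to_world"]); return T[:3,3], d@T[:3,:3].T
def plane(c,px,z):
    o,d=rays(c,px); return o+d*((z-o[2])/d[:,2])[:,None]
def depth(c,px):
    o,d=rays(c,px); px=np.array(px,int).reshape(-1,2)
    return o+d*c["z_map"][px[:,1],px[:,0]][:,None]
def save(im,n): cv2.imwrite("pics/"+n,im[:,:,::-1])
E
python3 - <<'E'
from h import *
for n in("top","side"):
    c=cam(n); save(c["image"],n+"0.png"); print(n,c["fovy"],c["distortion"],np.round(c["cam_to_world"],3).tolist())
s=env.get_state(); print({k:np.round(v,3).tolist() for k,v in s.items()})
E
```

```text
top 56.09532783393413 [-0.08381405  0.          0.          0.          0.        ] [[-0.028, 0.98, -0.198, 0.415], [-0.999, -0.032, -0.018, -0.003], [-0.024, 0.197, 0.98, 0.896], [0.0, 0.0, 0.0, 1.0]]
side 50.24019206635381 [0.02668829 0.         0.         0.         0.        ] [[0.988, 0.101, -0.114, 0.493], [-0.153, 0.651, -0.743, -0.52], [-0.0, 0.752, 0.659, 0.559], [0.0, 0.0, 0.0, 1.0]]
{'clock': 0.1, 'joint_pos': [-1.415, 0.314, 0.045, 1.304, -0.0, 1.431], 'qvel': [-0.0, -0.004, 0.002, -0.0, -0.001, 0.001], 'tau': [0.003, -48.172, 29.925, 0.013, -0.0, 0.0], 'tcp_pos': [0.168, -0.55, 0.23], 'orientation': [-0.001, 0.989, 0.147, -0.0], 'wrist_force': [0.046, -1.42, 0.193], 'ft_torque': [0.002, 0.036, 0.02], 'grip_force': 0.0, 'finger_gap': 0.085}
```

View pics/top0.png

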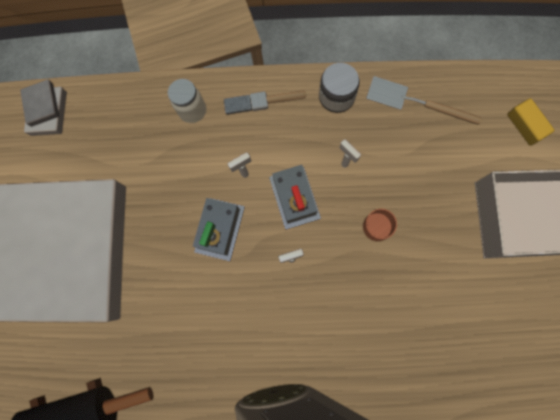

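View pics/side0.png

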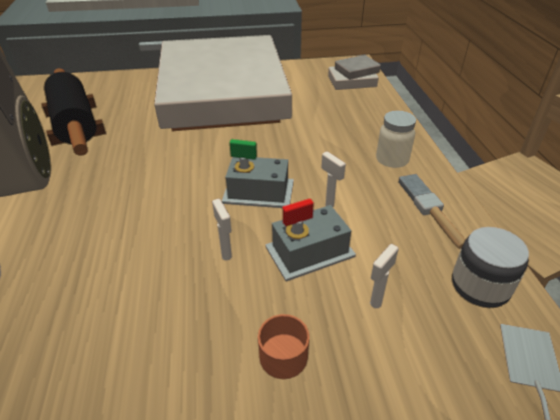

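The top view shows the red handle at (299,198) in its grey block, which spans about (273–318, 167–227). It also shows the pot at (379,225). Things that could be mistaken for the red pin are green (208,234) and white (239,161), (349,150), (291,256). I choose the red one at (299,198); in the side view it is at (298,212). Next I'll measure it and check it in a crop.

```bash
python3 - <<'E'
from h import *
def masks(c):
    hsv=cv2.cvtColor(c["image"],cv2.COLOR_RGB2HSV); H,S,V=cv2.split(hsv)
    return dict(red=((H<4)|(H>176))&(S>200)&(V>110), green=(H>45)&(H<80)&(S>140), pot=((H<10)&(S>110)&(S<200)&(V>80)))
def big(m):
    n,l,st,ce=cv2.connectedComponentsWithStats(m.astype(np.uint8)); i=1+np.argmax(st[1:,4]); return l==i
for n in("top","side"):
    c=cam(n)
    for k,m in masks(c).items():
        b=big(m); ys,xs=np.nonzero(b); px=np.c_[xs,ys]
        P=depth(c,px); ok=c["z_map"][ys,xs]>0; P=P[ok]
        zt=np.percentile(P[:,2],95)
        print(n,k,len(xs),px.mean(0).round(1),"z5,50,95",np.percentile(P[:,2],[5,50,95]).round(3))
        T=P[P[:,2]>zt-0.006] if k!="pot" else P[P[:,2]>0.042]
        (cx,cy),(w,h),a=cv2.minAreaRect(T[:,:2].astype(np.float32)*1000)
        bx=cv2.boxPoints(((cx,cy),(w,h),a)); e=max([bx[1]-bx[0],bx[2]-bx[1]],key=np.linalg.norm)
        print("   top box c",round(cx,1),round(cy,1),"size",round(w,1),round(h,1),"long ang",round(np.degrees(np.arctan2(e[1],e[0])),1))
        if k=="pot":
            (x,y),r=cv2.minEnclosingCircle(T[:,:2].astype(np.float32)*1000); print("   circ",x,y,r)
    # grey block top by depth
    vv,uu=np.mgrid[0:420,0:560]; px=np.c_[uu.ravel(),vv.ravel()]; P=depth(c,px); ok=c["z_map"].ravel()>0
    m=(ok&(abs(P[:,2]-0.060)<0.005)).reshape(420,560)
    m=cv2.morphologyEx(m.astype(np.uint8),cv2.MORPH_OPEN,np.ones((3,3)))
    k,l,st,ce=cv2.connectedComponentsWithStats(m)
    for i in range(1,k):
        if st[i,4]>300:
            Q=P[(l==i).ravel()]; r=cv2.minAreaRect(Q[:,:2].astype(np.float32)*1000); bx=cv2.boxPoints(r); e=max([bx[1]-bx[0],bx[2]-bx[1]],key=np.linalg.norm)
            print("blk",ce[i].round(),np.round(r[0],1),np.round(r[1],1),"ang",round(np.degrees(np.arctan2(e[1],e[0])),1),"z",np.median(Q[:,2]).round(4))
    u,v=(299,198) if n=="top" else (300,225)
    save(cv2.resize(c["image"][v-60:v+60,u-60:u+60],None,fx=4,fy=4,interpolation=cv2.INTER_CUBIC),n+"1.png")
E
python3 -c "
import cv2,numpy as np
cv2.imwrite('pics/crop1.png',cv2.resize(np.hstack([cv2.imread('pics/top1.png'),cv2.imread('pics/side1.png')]),(800,400)))"
```

```text
Traceback (most recent call last):
ValueError: attempt to get argmax of an empty sequence
[ WARN:0@0.023] global loadsave.cpp:275 findDecoder imread_('pics/top1.png'): can't open/read file: check file path/integrity
[ WARN:0@0.023] global loadsave.cpp:275 findDecoder imread_('pics/side1.png'): can't open/read file: check file path/integrity
Traceback (most recent call last):
cv2.error: OpenCV(4.12.0) :-1: error: (-5:Bad argument) in function 'resize'
> Overload resolution failed:
>  - src data type = object is not supported
>  - Expected Ptr<cv::UMat> for argument 'src'
```

```bash
cat > m.py <<'E'
from h import *
def masks(c):
    hsv=cv2.cvtColor(c["image"],cv2.COLOR_RGB2HSV); H,S,V=cv2.split(hsv)
    return dict(red=((H<4)|(H>176))&(S>195)&(V>70), green=(H>45)&(H<80)&(S>140), pot=((H<12)&(S>110)&(S<195)&(V>60)))
def big(m):
    n,l,st,ce=cv2.connectedComponentsWithStats(m.astype(np.uint8)); i=1+np.argmax(st[1:,4]); return l==i
def rect(Q):
    r=cv2.minAreaRect(Q[:,:2].astype(np.float32)*1000); bx=cv2.boxPoints(r); e=max([bx[1]-bx[0],bx[2]-bx[1]],key=np.linalg.norm)
    return np.round(r[0],1).tolist(),np.round(r[1],1).tolist(),round((np.degrees(np.arctan2(e[1],e[0]))+90)%180-90,1)
def report(n,c,keys=("red","green","pot")):
    M=masks(c)
    for k in keys:
        if M[k].sum()<10: print(n,k,"none"); continue
        ys,xs=np.nonzero(big(M[k])); px=np.c_[xs,ys]; ok=c["z_map"][ys,xs]>0; P=depth(c,px)[ok]
        zt=np.percentile(P[:,2],95)
        print(n,k,len(xs),px.mean(0).round(1),"z",np.percentile(P[:,2],[5,50,95]).round(3),"top",rect(P[P[:,2]>(zt-0.006 if k!="pot" else .042)]))
E
python3 - <<'E'
from m import *
ims=[]
for n in("top","side"):
    c=cam(n)
    for p in ([(299,198),(208,234),(379,225),(379,213)] if n=="top" else [(298,212),(243,149),(283,350),(283,322)]): print(c["image"][p[1],p[0]],cv2.cvtColor(c["image"][p[1]:p[1]+1,p[0]:p[0]+1],cv2.COLOR_RGB2HSV).ravel(),end=" ")
    print(); report(n,c)
    vv,uu=np.mgrid[0:420,0:560]; px=np.c_[uu.ravel(),vv.ravel()]; P=depth(c,px); ok=c["z_map"].ravel()>0
    m=(ok&(abs(P[:,2]-0.060)<0.005)).reshape(420,560).astype(np.uint8)
    m=cv2.morphologyEx(m,cv2.MORPH_OPEN,np.ones((3,3)))
    k,l,st,ce=cv2.connectedComponentsWithStats(m)
    for i in range(1,k):
        if 300<st[i,4]<6000:
            Q=P[(l==i).ravel()]; print("blk",ce[i].round(),rect(Q),"z",np.median(Q[:,2]).round(4))
    u,v=(299,198) if n=="top" else (300,225)
    ims.append(cv2.resize(c["image"][v-60:v+60,u-60:u+60],(400,400),interpolation=cv2.INTER_CUBIC))
save(np.hstack(ims),"crop1.png")
E
```

```text
[170  50  44] [  1 189 170] [51 98 55] [ 63 122  98] [149  93  68] [  9 139 149] [112  69  50] [  9 141 112] 
top red none
top green none
top pot 801 [379.8 224.4] z [0.004 0.007 0.051] top ([541.4, -191.3], [64.7, 67.5], np.float32(-41.3))
blk [294. 191.] ([615.9, -5.6], [111.0, 69.6], np.float32(15.7)) z 0.0608
blk [216. 224.] ([547.1, 169.0], [71.8, 110.7], np.float32(-15.3)) z 0.0604
blk [124. 402.] ([185.2, 356.8], [23.2, 101.7], np.float32(-75.9)) z 0.0581
[97 22 20] [  1 202  97] [25 69 36] [ 68 163  69] [190 115  78] [ 10 150 190] [97 57 38] [ 10 155  97] 
side red 513 [297.4 211.5] z [0.091 0.109 0.118] top ([591.2, -14.7], [47.9, 11.3], np.float32(15.7))
side green 374 [242.7 148.6] z [0.09  0.106 0.118] top ([523.5, 172.2], [10.5, 43.4], np.float32(-17.1))
side pot 2652 [283.2 345.7] z [0.004 0.023 0.05 ] top ([541.5, -192.6], [66.8, 65.2], np.float32(78.9))
blk [225. 115.] ([499.8, 380.3], [9.0, 295.5], np.float32(-0.1)) z 0.0599
blk [ 72. 130.] ([182.0, 363.7], [52.9, 114.9], np.float32(-54.8)) z 0.0584
blk [258. 170.] ([546.2, 168.9], [74.5, 110.1], np.float32(-14.8)) z 0.061
blk [313. 230.] ([615.7, -5.0], [112.4, 73.1], np.float32(15.5)) z 0.061
blk [484. 276.] ([845.0, -139.9], [28.7, 83.7], np.float32(-43.4)) z 0.0602
```

View pics/crop1.png

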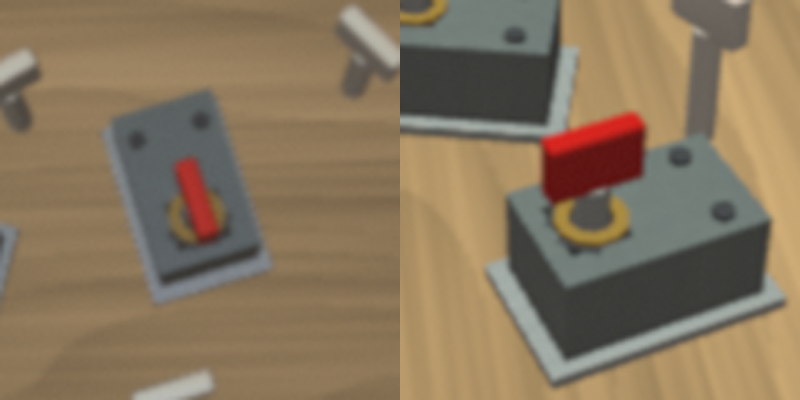

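The crop confirms the choice: the red handle sits in a grey block over a gold ring, not on a white stand. I'll refine its centre and yaw, and list where the white neighbours stand.

```bash
python3 - <<'E'
from m import *
for n in("top","side"):
    c=cam(n); hsv=cv2.cvtColor(c["image"],cv2.COLOR_RGB2HSV); H,S,V=cv2.split(hsv)
    b=big(((H<4)|(H>176))&(S>165)&(V>60)); ys,xs=np.nonzero(b); px=np.c_[xs,ys]; P=depth(c,px)
    if n=="top":
        r=cv2.minAreaRect(plane(c,px,.117)[:,:2].astype(np.float32)*1000); print("top plane",r, P[:,2].min(),P[:,2].max())
    T=P[P[:,2]>.112]; print(n,len(T),rect(T),T.mean(0).round(4))
    d=T[:,:2]-T[:,:2].mean(0); w,v=np.linalg.eigh(d.T@d); print("pca yaw",np.degrees(np.arctan(v[1,1]/v[0,1])).round(1))
c=cam("top")
for p in [(239,161),(349,150),(291,256)]: print(p,plane(c,[p],.1).round(3))
c=cam("side")
for p in [(333,165),(385,263),(222,216)]: print(p,depth(c,[p]).round(3))
E
```

```text
top plane ((589.689453125, -11.486598014831543), (49.10574722290039, 10.899370193481445), 16.033428192138672) 0.1096913169287419 0.12058203284222091
top 123 ([590.4, -11.3], [46.7, 10.9], np.float32(16.2)) [ 0.59   -0.0117  0.1172]
pca yaw 15.3
side 214 ([533.3, -256.6], [531.1, 43.1], np.float32(76.5)) [ 0.5887 -0.0245  0.1249]
pca yaw 78.2
(239, 161) [[0.677 0.109 0.1  ]]
(349, 150) [[ 0.693 -0.125  0.1  ]]
(291, 256) [[0.474 0.005 0.1  ]]
(333, 165) [[0.676 0.103 0.1  ]]
(385, 263) [[ 0.688 -0.139  0.108]]
(222, 216) [[ 0.477 -0.014  0.111]]
```

>>> jog_arm(gripper=[1, 1, 1, 1, 1, 1, 1, 1], offset=[[5, 5, 0], [10, 10, 0], [14, 15, 0], [18, 20, 0], [22, 25, 0], [26, 30, 0], [29, 35, 0], [32, 40, 0]], twist=[8, 18, 28, 38, 48, 58, 68, 78])

```text
clock: 1.45
tcp_pos: [0.4814, -0.1602, 0.2316]
orientation: [0.001, 0.674, 0.739, 0.0]
wrist_force: [0.9, -1.1, 0.2]
finger_gap: 0.0852
grip_force: 0.0
```

>>> jog_arm(gripper=[1, 1, 1, 1, 1, 1, 1, 1], offset=[[2, 2, 0], [4, 5, 0], [6, 8, 0], [8, 11, 0], [10.3, 13.8, 0], [10.3, 13.8, -2], [10.3, 13.8, -4], [10.3, 13.8, -6]], twist=[10, 20, 30, 40, 50, 60, 70, 80])

```text
clock: 2.45
tcp_pos: [0.5835, -0.0237, 0.1707]
orientation: [0.0, 0.041, 0.999, 0.0]
wrist_force: [0.3, 0.3, 0.2]
finger_gap: 0.0855
grip_force: 0.0
```

>>> jog_arm(gripper=[1, 1, 0.6, 0.6, 0.6, 0.6, 0.6, 0.6], offset=[[0, 0, -0.5], [0, 0, -1], [0, 0, -1], [0, 0, -1], [0, 0, -1], [0, 0, -1], [0, 0, -1], [0, 0, -1]], twist=[10, 21, 21, 21, 21, 21, 21, 21])

```text
clock: 3.45
tcp_pos: [0.5834, -0.0239, 0.1614]
orientation: [0.0, -0.139, 0.99, 0.0]
wrist_force: [-0.4, -0.3, -0.4]
finger_gap: 0.051
grip_force: 0.0
```

```bash
python3 - <<'E'
from m import *
s=env.get_state(); print({k:np.round(v,4).tolist() for k,v in s.items()})
ims=[]
for n,(u,v) in (("top",(299,198)),("side",(300,205))):
    c=cam(n); ims.append(cv2.resize(c["image"][v-70:v+70,u-70:u+70],(400,400),interpolation=cv2.INTER_CUBIC))
save(np.hstack(ims),"crop2.png")
E
```

```text
{'clock': 3.45, 'joint_pos': [-0.1785, 0.3584, -0.0628, 1.1496, 0.0001, -0.4566], 'qvel': [0.0012, 0.0009, -0.0014, -0.0019, -0.0008, -0.0019], 'tau': [0.001, -49.6172, 28.9295, 0.0006, 0.0, 0.0031], 'tcp_pos': [0.5834, -0.0239, 0.1614], 'orientation': [0.0, -0.1386, 0.9903, 0.0], 'wrist_force': [-0.4251, -0.3073, -0.3585], 'ft_torque': [-0.0042, -0.0046, -0.0058], 'grip_force': 0.0, 'finger_gap': 0.051}
```

View pics/crop2.png

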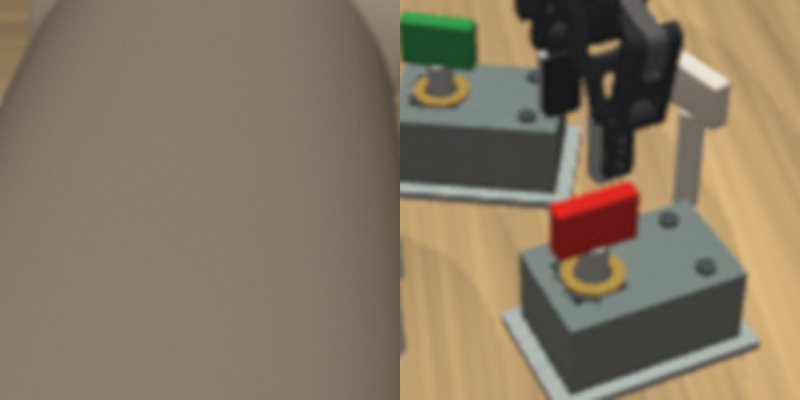

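The side crop shows the gripper above and behind the red handle (handle at about (595,220) in the crop), with its yaw matching. The top view is blocked by the arm. Next I shift by +7.5 and +12 mm, then lower to the grasp height.

>>> jog_arm(gripper=[0.6, 0.6, 0.6, 0.6, 0.6, 0.6, 0.6, 0.6], offset=[[0.75, 1.2, 0], [0.75, 1.2, 0], [0.75, 1.2, -2], [0.75, 1.2, -4], [0.75, 1.2, -6], [0.75, 1.2, -8], [0.75, 1.2, -8], [0.75, 1.2, -8]], twist=[0, 0, 0, 0, 0, 0, 0, 0])

```text
clock: 4.55
tcp_pos: [0.5913, -0.0119, 0.082]
orientation: [0.0, -0.139, 0.99, -0.0]
wrist_force: [-0.0, 0.9, -0.1]
finger_gap: 0.0513
grip_force: 0.0
```

```bash
python3 - <<'E'
from m import *
c=cam("side"); save(cv2.resize(c["image"][130:280,220:380],(640,600),interpolation=cv2.INTER_CUBIC),"s3.png")
E
```

```text
(no output)
```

View pics/s3.png

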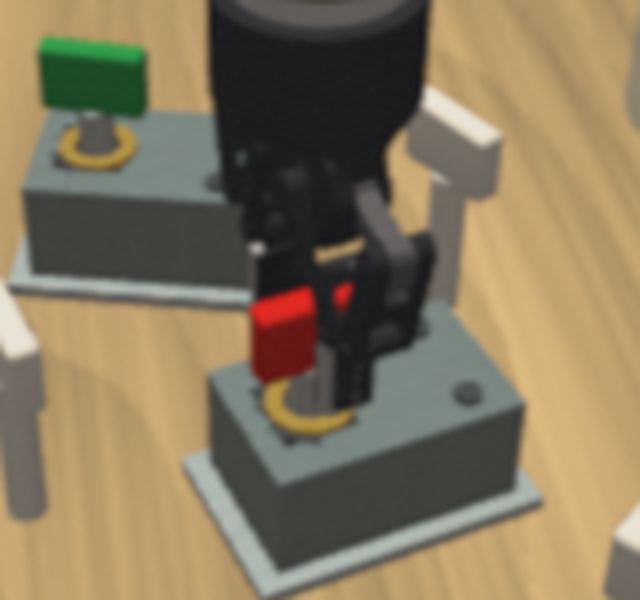

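The fingers straddle the red handle, with its near end visible at (285,335) and the near finger at (345,340). Allowing for parallax, that fits a centred grasp. Now I close with 45 N.

>>> jog_arm(gripper=[0, 0, 0, 0, 0, 0, 0, 0], offset=[[0, 0, 0], [0, 0, 0], [0, 0, 0], [0, 0, 0], [0, 0, 0], [0, 0, 0], [0, 0, 0], [0, 0, 0]], twist=[0, 0, 0, 0, 0, 0, 0, 0], squeeze=45)

```text
clock: 5.6
tcp_pos: [0.5914, -0.0114, 0.0823]
orientation: [0.001, -0.139, 0.99, 0.0]
wrist_force: [-0.2, 3.9, 5.4]
finger_gap: 0.0135
grip_force: 43.9
```

>>> jog_arm(gripper=[0, 0, 0, 0, 0, 0, 0, 0], offset=[[0, 0, 0], [0, 0, 0.02], [0, 0, 0.05], [0, 0, 0.08], [0, 0, 0.11], [0, 0, 0.13], [0, 0, 0.15], [0, 0, 0.15]], twist=[4, 8, 12, 16, 20, 24, 27, 27])

```text
clock: 6.6
tcp_pos: [0.5912, -0.0115, 0.0825]
orientation: [0.0, -0.366, 0.931, 0.0]
wrist_force: [2.8, 3.0, -2.8]
finger_gap: 0.0139
grip_force: 43.9
```

```bash
python3 - <<'E'
from m import *
s=env.get_state(); print({k:np.round(v,4).tolist() for k,v in s.items()})
c=cam("side"); save(cv2.resize(c["image"][130:280,220:380],(640,600),interpolation=cv2.INTER_CUBIC),"s4.png")
E
```

```text
{'clock': 6.6, 'joint_pos': [-0.1557, 0.4269, -0.1641, 0.9796, 0.0011, -0.905], 'qvel': [0.0011, 0.0012, 0.0014, 0.0018, 0.0015, 0.0168], 'tau': [-1.928, -52.7715, 26.8146, 0.8748, -1.13, -0.2336], 'tcp_pos': [0.5912, -0.0115, 0.0825], 'orientation': [0.0004, -0.3659, 0.9306, 0.0004], 'wrist_force': [2.7823, 3.0209, -2.7809], 'ft_torque': [0.7728, -0.5554, -0.1093], 'grip_force': 43.8878, 'finger_gap': 0.0139}
```

View pics/s4.png

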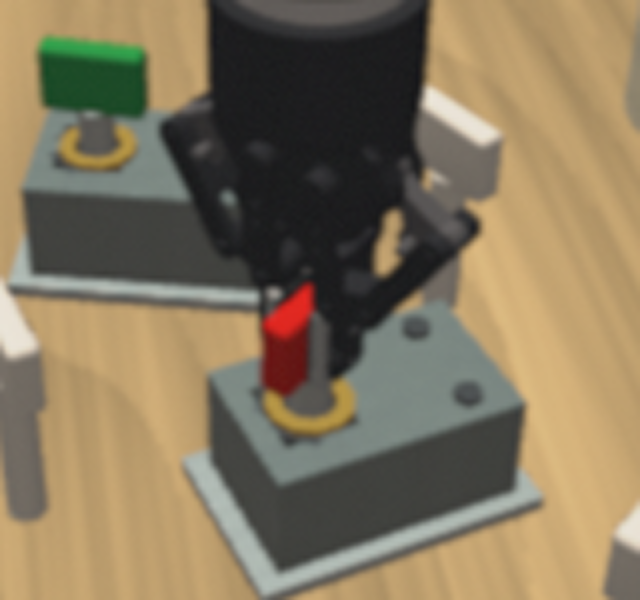

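The red handle has turned anticlockwise with the gripper (about +27°) and the block is still seated on its plate. Now the clockwise twist with a gentle pull.

>>> jog_arm(gripper=[0, 0, 0, 0, 0, 0, 0, 0], offset=[[0, 0, 0.02], [0, 0, 0.06], [0, 0, 0.1], [0, 0, 0.14], [0, 0, 0.18], [0, 0, 0.22], [0, 0, 0.26], [0, 0, 0.28]], twist=[-7, -14, -21, -28, -35, -42, -49, -54])

```text
clock: 7.65
tcp_pos: [0.591, -0.0112, 0.0841]
orientation: [-0.0, 0.098, 0.995, 0.001]
wrist_force: [6.8, 4.6, -10.3]
finger_gap: 0.0137
grip_force: 47.6
```

>>> jog_arm(gripper=[0, 0, 0, 0, 0, 0, 0, 0], offset=[[0, 0, 0.02], [0, 0, 0.06], [0, 0, 0.1], [0, 0, 0.14], [0, 0, 0.18], [0, 0, 0.22], [0, 0, 0.26], [0, 0, 0.28]], twist=[7, 14, 21, 28, 35, 42, 49, 54])

```text
clock: 8.65
tcp_pos: [0.5908, -0.0115, 0.0863]
orientation: [-0.0, -0.367, 0.93, 0.001]
wrist_force: [6.4, 2.7, -13.0]
finger_gap: 0.0134
grip_force: 47.4
```

```bash
python3 - <<'E'
from m import *
s=env.get_state(); print(np.round(s["ft_torque"],3), s["joint_pos"])
c=cam("side"); save(cv2.resize(c["image"][130:280,220:380],(640,600),interpolation=cv2.INTER_CUBIC),"s5.png")
E
```

```text
[ 0.545 -1.381 -0.157] [-1.55726228e-01  4.24302783e-01 -1.57831362e-01  9.90029492e-01
  9.76212369e-04 -9.07451481e-01]
```

View pics/s5.png

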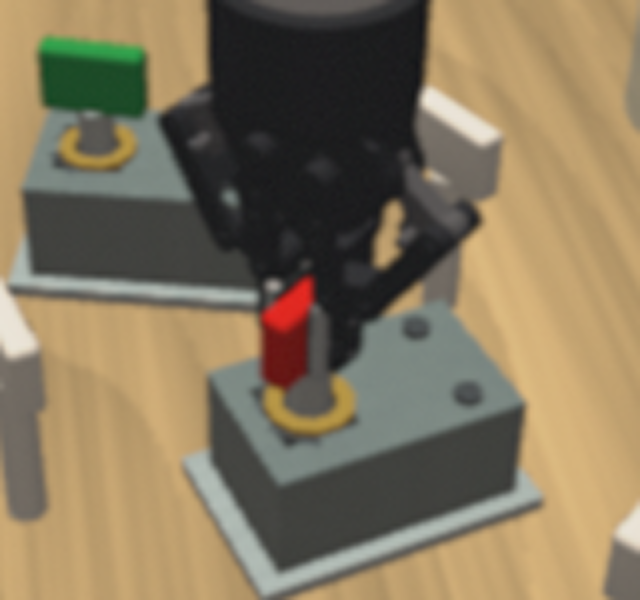

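The handle has risen about 3 mm (its lower edge went from about y=393 to 387 in the crop) and the block is still down on its plate. The pull is 13 N, so I continue gently.

>>> jog_arm(gripper=[0, 0, 0, 0, 0, 0, 0, 0], offset=[[0, 0, 0], [0, 0, 0.02], [0, 0, 0.06], [0, 0, 0.1], [0, 0, 0.14], [0, 0, 0.18], [0, 0, 0.22], [0, 0, 0.24]], twist=[-7, -14, -21, -28, -35, -42, -49, -54])

```text
clock: 9.7
tcp_pos: [0.5908, -0.0111, 0.0887]
orientation: [-0.001, 0.098, 0.995, 0.001]
wrist_force: [5.2, 4.0, -12.7]
finger_gap: 0.0135
grip_force: 48.6
```

>>> jog_arm(gripper=[0, 0, 0, 0, 0, 0, 0, 0], offset=[[0, 0, 0], [0, 0, 0.02], [0, 0, 0.06], [0, 0, 0.1], [0, 0, 0.14], [0, 0, 0.18], [0, 0, 0.22], [0, 0, 0.24]], twist=[7, 14, 21, 28, 35, 42, 49, 54])

```text
clock: 10.7
tcp_pos: [0.5908, -0.0115, 0.091]
orientation: [-0.0, -0.367, 0.93, 0.001]
wrist_force: [6.3, 3.5, -14.0]
finger_gap: 0.0137
grip_force: 47.6
```

```bash
cat > chk.py <<'E'
from m import *
c=cam("side"); vv,uu=np.mgrid[185:260,265:360]; px=np.c_[uu.ravel(),vv.ravel()]; P=depth(c,px)
Q=P[(abs(P[:,2]-.062)<.012)]; d=Q[:,:2]-[.6158,-.0053]; a=np.radians(15.6); l=d@[np.cos(a),np.sin(a)]; w=d@[-np.sin(a),np.cos(a)]
m=(l>0.015)&(l<.05)&(abs(w)<.03); print("block top z",np.median(Q[m,2]).round(4),m.sum(), env.get_state()["wrist_force"].round(1))
hsv=cv2.cvtColor(c["image"],cv2.COLOR_RGB2HSV); H,S,V=cv2.split(hsv)
ys,xs=np.nonzero(big(((H<4)|(H>176))&(S>170)&(V>50))); R=depth(c,np.c_[xs,ys]); print("red z 3,97%",np.percentile(R[:,2],[3,97]).round(4),"xy",np.median(R,0).round(3))
E
python3 chk.py
```

```text
block top z 0.0612 529 [  6.4   2.5 -13.2]
red z 3,97% [0.098  0.1393] xy [ 0.58  -0.027  0.122]
```

The block is down (0.0612, the same as the initial reading) and the pin has risen about 8 mm. I'll give it three more half cycles to free it.

>>> jog_arm(gripper=[0, 0, 0, 0, 0, 0, 0, 0], offset=[[0, 0, 0], [0, 0, 0.02], [0, 0, 0.06], [0, 0, 0.1], [0, 0, 0.14], [0, 0, 0.18], [0, 0, 0.22], [0, 0, 0.24]], twist=[-7, -14, -21, -28, -35, -42, -49, -54])

```text
clock: 11.75
tcp_pos: [0.5916, -0.0119, 0.0957]
orientation: [0.001, 0.098, 0.995, 0.0]
wrist_force: [2.3, 2.3, -1.9]
finger_gap: 0.0134
grip_force: 46.4
```

>>> jog_arm(gripper=[0, 0, 0, 0, 0, 0, 0, 0], offset=[[0, 0, 0], [0, 0, 0.02], [0, 0, 0.06], [0, 0, 0.1], [0, 0, 0.14], [0, 0, 0.18], [0, 0, 0.22], [0, 0, 0.24]], twist=[7, 14, 21, 28, 35, 42, 49, 54])

```text
clock: 12.75
tcp_pos: [0.5903, -0.0123, 0.0978]
orientation: [-0.001, -0.367, 0.93, -0.0]
wrist_force: [0.1, 1.0, -1.5]
finger_gap: 0.0133
grip_force: 45.9
```

>>> jog_arm(gripper=[0, 0, 0, 0, 0, 0, 0, 0], offset=[[0, 0, 0], [0, 0, 0.03], [0, 0, 0.07], [0, 0, 0.11], [0, 0, 0.15], [0, 0, 0.2], [0, 0, 0.25], [0, 0, 0.25]], twist=[-7, -14, -21, -28, -35, -42, -49, -54])

```text
clock: 13.75
tcp_pos: [0.5914, -0.0121, 0.1006]
orientation: [0.001, 0.098, 0.995, -0.0]
wrist_force: [3.3, 1.5, -3.0]
finger_gap: 0.0134
grip_force: 46.2
```

```bash
python3 chk.py
```

```text
block top z 0.0612 527 [ 2.9  1.9 -1.6]
red z 3,97% [0.1082 0.1792] xy [ 0.572 -0.015  0.128]
```

The pin is free: the wrist carries only its weight. Next I draw it straight out.

>>> jog_arm(gripper=[0, 0, 0, 0, 0, 0, 0, 0], offset=[[0, 0, 0.5], [0, 0, 1], [0, 0, 1.7], [0, 0, 2.4], [0, 0, 3.2], [0, 0, 4], [0, 0, 5], [0, 0, 6]], twist=[0, 0, 0, 0, 0, 0, 0, 0])

```text
clock: 14.8
tcp_pos: [0.5908, -0.0122, 0.1614]
orientation: [0.0, 0.096, 0.995, -0.0]
wrist_force: [0.3, 0.7, -0.8]
finger_gap: 0.0133
grip_force: 45.9
```

>>> jog_arm(gripper=[0, 0, 0, 0, 0, 0, 0, 0], offset=[[0, 0, 1], [0, 0, 2], [0, 0, 3], [0, 0, 4], [0, 0, 4], [0, 0, 4], [0, 0, 4], [0, 0, 4]], twist=[0, 0, 0, 0, 0, 0, 0, 0])

```text
clock: 15.8
tcp_pos: [0.5906, -0.0119, 0.2001]
orientation: [-0.0, 0.096, 0.995, 0.0]
wrist_force: [-0.8, -0.8, -0.7]
finger_gap: 0.0138
grip_force: 45.9
```

```bash
python3 - <<'E'
from m import *
c=cam("side"); save(c["image"][60:400,140:440],"s6.png"); report("side",c,("pot","green"))
E
python3 chk.py
```

```text
side pot 2654 [283.2 345.7] z [0.004 0.023 0.05 ] top ([541.5, -192.5], [67.7, 65.3], np.float32(78.9))
side green 375 [242.7 148.7] z [0.09  0.106 0.118] top ([523.4, 171.6], [10.5, 43.3], np.float32(-17.8))
block top z 0.0612 532 [-0.3 -0.1 -2.2]
red z 3,97% [0.2054 0.2517] xy [ 0.572 -0.015  0.224]
```

View pics/s6.png

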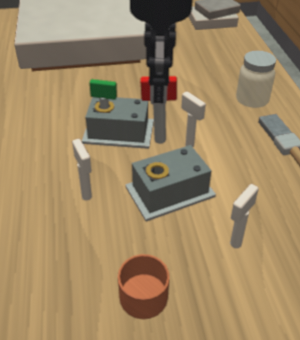

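The side view shows the pin hanging vertically from the gripper at (158,110). The bore at (157,170) is empty, the block is down, and the pot at (144,285) is undisturbed. I move above the pot and lower the pin.

>>> jog_arm(gripper=[0, 0, 0, 0, 0, 0, 0, 0], offset=[[-0.7, -2.5, 0], [-1.4, -5.5, 0], [-2.2, -8.5, 0], [-3.1, -11.5, 0], [-4, -14.5, 0], [-4.9, -17, 0], [-4.9, -18, 0], [-4.9, -18, 0]], twist=[0, 0, 0, 0, 0, 0, 0, 0])

```text
clock: 16.9
tcp_pos: [0.542, -0.1923, 0.2005]
orientation: [0.0, 0.097, 0.995, 0.0]
wrist_force: [1.1, 1.2, -2.0]
finger_gap: 0.0134
grip_force: 45.9
```

>>> jog_arm(gripper=[0, 0, 0, 0, 0, 0, 0, 0], offset=[[0, 0, 0], [0, 0, -1], [0, 0, -2], [0, 0, -3], [0, 0, -4], [0, 0, -5], [0, 0, -6], [0, 0, -6]], twist=[0, 0, 0, 0, 0, 0, 0, 0])

```text
clock: 17.9
tcp_pos: [0.5412, -0.1917, 0.1394]
orientation: [-0.001, 0.096, 0.995, 0.0]
wrist_force: [-0.1, 0.2, -0.9]
finger_gap: 0.0132
grip_force: 45.9
```

```bash
python3 - <<'E'
from m import *
ims=[]
for n,(u,v) in (("top",(375,225)),("side",(283,310))):
    c=cam(n); ims.append(cv2.resize(c["image"][v-80:v+80,u-80:u+80],(400,400),interpolation=cv2.INTER_CUBIC))
save(np.hstack(ims),"s7.png")
E
```

```text
(no output)
```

View pics/s7.png

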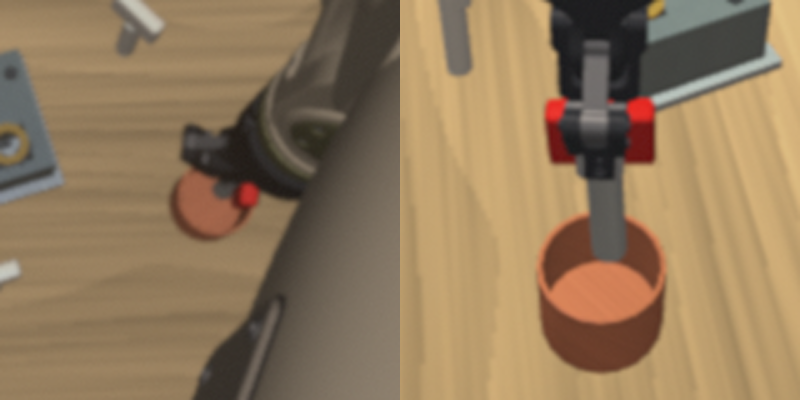

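The foot hangs above the mouth of the pot: in the side crop it is at (608,255) against the pot axis at about (601,270). I lower it further.

>>> jog_arm(gripper=[0, 0, 0, 0, 0, 0, 0, 0], offset=[[0, 0, -1], [0, 0, -2], [0, 0, -3], [0, 0, -4], [0, 0, -4.7], [0, 0, -5.1], [0, 0, -5.4], [0, 0, -5.4]], twist=[0, 0, 0, 0, 0, 0, 0, 0])

```text
clock: 19.0
tcp_pos: [0.5418, -0.192, 0.0865]
orientation: [-0.0, 0.096, 0.995, 0.0]
wrist_force: [0.4, 0.6, -1.7]
finger_gap: 0.0136
grip_force: 45.9
```

>>> jog_arm(gripper=[0, 0, 0, 0, 0, 0, 0, 0], offset=[[0, 0, -0.1], [0, 0, -0.1], [0, 0, -0.2], [0, 0, -0.2], [0, 0, -0.3], [0, 0, -0.3], [0, 0, -0.3], [0, 0, -0.3]], twist=[0, 0, 0, 0, 0, 0, 0, 0])

```text
clock: 20.0
tcp_pos: [0.5419, -0.1919, 0.0835]
orientation: [0.0, 0.096, 0.995, 0.0]
wrist_force: [-0.1, -0.2, -0.6]
finger_gap: 0.0136
grip_force: 45.9
```

>>> jog_arm(gripper=[0, 0, 0, 0, 0, 0, 0, 0], offset=[[0, 0, -0.1], [0, 0, -0.1], [0, 0, -0.2], [0, 0, -0.2], [0, 0, -0.3], [0, 0, -0.3], [0, 0, -0.3], [0, 0, -0.3]], twist=[0, 0, 0, 0, 0, 0, 0, 0])

```text
clock: 21.0
tcp_pos: [0.5419, -0.192, 0.0806]
orientation: [0.0, 0.096, 0.995, 0.0]
wrist_force: [-0.1, -0.0, -0.7]
finger_gap: 0.0132
grip_force: 45.9
```

>>> jog_arm(gripper=[0, 0, 0, 0, 0, 0, 0, 0], offset=[[0, 0, -0.1], [0, 0, -0.1], [0, 0, -0.2], [0, 0, -0.2], [0, 0, -0.2], [0, 0, -0.2], [0, 0, -0.2], [0, 0, -0.2]], twist=[0, 0, 0, 0, 0, 0, 0, 0])

```text
clock: 22.0
tcp_pos: [0.5427, -0.1922, 0.0794]
orientation: [0.001, 0.096, 0.995, -0.0]
wrist_force: [0.9, 0.4, 6.1]
finger_gap: 0.0133
grip_force: 47.0
```

Contact with the pot floor (+6 N). I open and withdraw straight up.

>>> jog_arm(gripper=[0.25, 0.25, 0.4, 0.5, 0.6, 0.6, 0.6, 0.6], offset=[[0, 0, 0], [0, 0, 0], [0, 0, 0], [0, 0, 0], [0, 0, 0], [0, 0, 0], [0, 0, 0], [0, 0, 0]], twist=[0, 0, 0, 0, 0, 0, 0, 0])

```text
clock: 23.0
tcp_pos: [0.5418, -0.192, 0.0785]
orientation: [0.0, 0.096, 0.995, 0.0]
wrist_force: [-0.0, -0.8, 0.5]
finger_gap: 0.051
grip_force: 0.0
```

>>> jog_arm(gripper=[0.6, 0.6, 0.6, 0.6, 0.6, 0.6, 0.6, 0.6], offset=[[0, 0, 1], [0, 0, 2.5], [0, 0, 4], [0, 0, 6], [0, 0, 8], [0, 0, 10], [0, 0, 12], [0, 0, 12]], twist=[0, 0, 0, 0, 0, 0, 0, 0])

```text
clock: 24.0
tcp_pos: [0.5431, -0.1926, 0.2013]
orientation: [0.002, 0.096, 0.995, -0.001]
wrist_force: [0.5, -0.6, -0.6]
finger_gap: 0.0512
grip_force: 0.0
```

```bash
python3 - <<'E'
from m import *
c=cam("side"); save(c["image"][100:400,140:440],"s8.png"); report("side",c)
E
python3 chk.py
```

```text
side red 821 [287.  313.9] z [0.088 0.108 0.116] top ([546.1, -195.1], [12.4, 46.1], np.float32(-10.3))
side green 148 [235.6 147.8] z [0.09  0.107 0.119] top ([503.9, -7.9], [380.2, 14.8], np.float32(88.1))
side pot 2026 [282.4 348.7] z [0.005 0.026 0.086] top ([540.0, -198.9], [54.0, 66.0], np.float32(-17.0))
block top z 0.0612 526 [-0.9  0.5 -0.4]
red z 3,97% [0.0858 0.1161] xy [ 0.543 -0.198  0.108]
```

View pics/s8.png

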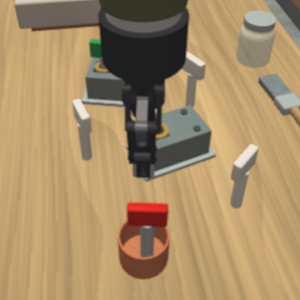

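The pin stands upright in the pot (handle at (147,214)) and the gripper is clear above it. The block is down and the green pin has not moved. I hand in.

```bash
python3 -c "
from workcell import env
print(env.hand_in())"
```

```text
the job is handed in; nothing more can be done
None
```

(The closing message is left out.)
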